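Set the running clearance of a hold-down

TASK

Slide the thicker pine offcut along the bench, without lifting it, end first under the steel strap of the hold-down fixture until its end sits squarely against the fence, centred under the strap. Only then screw the knurled nut down (clockwise) until it bottoms out, and back it off a quarter turn so that the wood keeps its running clearance. Finish while still holding the nut between the fingers at that setting, and leave the thin offcut and the wax tin where they are.

Things in the scene. Friction and masses are not known exactly. Their poses are not given: they have to be found in the camera images.
- workpiece_mid (a point): centre (half-way up) of the thicker pine offcut, the work: a loose plain block 70 mm long (its x axis) x 30 mm wide (its y axis) x 18 mm high, about 25 g, lying flat on the bench in front of the fixture; either end may go in first. It must not be lifted. Home, its centre is at x = -35 mm, y = 0 of fence_foot and its rear 36 mm stick out from under the strap
- fence_foot (a point): foot of the fence, on the bench top, half-way along it. +x points into the fence (the way the work slides in), +z up. The fence is the front face (x = 0, 120 mm long along y) of a pale wooden block 60 mm deep and 18 mm high, screwed to the bench; the block's steel hold-down strap reaches out over the bench on the robot's side
- strap_tip (a point): middle of the strap's underside at its front end, 34 mm in front of the fence, y = 0. The strap is 34 mm wide (along y) and 5 mm thick; its underside is 19 mm above the bench when the nut is bottomed out and goes up and down with the nut, 8 mm a turn, so that the offcut passes beneath it
- nut_grip (a point): on the nut's axis, half-way up its round knurled steel head (40 mm in diameter, 26 mm high), to be gripped from above at any yaw. At x = 25 mm, y = 0 of fence_foot, 53.5 mm above the bench when bottomed out, 8 mm higher per turn unscrewed. A 15 mm high collar, 24 mm across, parts head and strap. The fixed stud ends 76 mm above the bench. A dark notch on top marks the nut's +x
- nut (a joint): turn of the nut on its stud, rad: 0 when bottomed out (a hard stop), growing as it is unscrewed (counter-clockwise from above). It starts on its thread 2.0 to 3.4 rad above the bottom, so it may need re-grips; it turns against about 0.08 N m of friction and stays where it is left
- thin_offcut: bystander: the thinner, shorter pine offcut, 55 x 24 x 12 mm, loose, to the right of the work; origin at the centre of its underside
- wax: bystander: round open tin of wax, 61 mm in diameter and 18 mm high, loose, to the left of the work; origin at the centre of its underside
Not all that is in view belongs to the job. What is shaped like the part that bears fence_foot but blue is not meant. Leave any pink look-alike of the part that bears workpiece_mid alone.

How it is judged:
By the outcome, as a careful person would: the job done as asked, in the order asked, and still so for the second after the job is handed in, while the arm keeps its last pose, push and grip.
It also fails if it takes over 61 s, if anything falls off the work surface, if the arm or the gripper's body presses on something with over 40 N, if the wrist force passes 120 N, or if a joint passes its speed limit or range.

ROBOT

A 6-joint arm with a two-finger parallel gripper is mounted at the origin on a cart in front of the work surface, level with it; the furniture and walls round the work are solid. World frame = base frame: x ahead of the robot, y to its left, z up, the work surface at z = 0. Lengths are in m, angles in degrees, forces in N, time in s.
With the tool pointing down it reaches from about 0.35 to 0.875 m from the base axis. Payload 4.2 kg.
Tool frame: the origin (TCP) lies at the very end of the fingers, on their centre line; the grasp point (between the pads) lies 19 mm behind it; z points along the fingers, y is the line along which they close (so a half turn about z gives the same grasp; the last joint's range is limited). The gripper opens to 87 mm and grips with 3 to 60 N. Pads are 19 mm wide; open, the fingers measure 117 mm over their backs; the gripper's body (75 mm by 190 mm) begins 51 mm behind the grasp point.
Start: joints at [-55.543, 22.042, 0.453, 0, -68.411, -14.817], TCP at [0.21, -0.589, 0.223] pointing down, gripper open.
Joint ranges: [-179.83, 179.83], [-69.29, 118.12], [-61.27, 80.66], [-181.25, 117.63], [-171.15, -9.14], [-177.46, 177.46]. Speed limits (degrees/s): [159.86, 159.86, 180, 180, 180, 180].

INTERFACE

Orientations are given as a 3x3 rotation matrix whose columns are the frame's x, y, z axes.
In Python, from station import sense, cams, r gives the robot as it stands. The module is installed in compiled form; this text tells all that it offers.
- The arm moves only by the tool step_arm, never from a script. Its argument "targets" is text: rows parted by semicolons, each of 4 numbers parted by spaces: the shift along the tool's x, y, z in cm, then the turn about the tool's z in degrees. In form: x y z turn; .... A call has 1 to 12 rows; each row shifts and turns the commanded pose from where the row before left it, along the tool's axes as they then stand; what a row does not reach is not made up. A row lasts 1/12 s, in which the tool goes at most 41.7 mm and 7.16 degrees, less where a joint would pass 70% of its speed; a pose out of reach is approached as far as the arm can. A call with a gripper value outside its range is refused whole. "claw" is the finger opening in cm, from 0 to 8.7, set as the call begins (left out, the last holds). The fingers move at their own pace and stop on an object; the grip force is fixed at half the most. Time passes only in rows, so rows that do not move let the fingers close. It gives the time, the measured TCP pose, the force, the opening and the grip force at its end, in the units of the state.
- sense(): the state, without advancing time (a new reading comes with each control period).
- cams.capture(name): name is "scene" or "top"; returns a dict with "frame" (400x640x3 uint8, blue, green, red), "vertical_fov" (degrees; the focal length in pixels is half the picture's height over the tangent of half this angle, whatever the lens; pixels are square), "cx", "cy" (the principal point, pixels), "dist_coeffs" ([k1, k2, p1, p2, k3] as OpenCV has them; the pictures are not rectified), "eye" and "rotation" of the camera in the world. Camera axes: x right, y down, z forward; pixel columns grow to the right and rows downward; lengths in m; the calibration is good to about 2 mm. A picture is of the moment at which its call begins. There is no depth.
- r.finish_job(): hands the job in; it is judged then, once.
The state is a dict: "time_s": time; "joints": joint angles; "joint_velocities": joint speeds; "effort": joint torques, N m; "tcp_pos": TCP position; "ee_rot": TCP orientation; "wrist_force": force on the tool from outside, world axes, zero at the start; "moment": the same for the moment, N m; "gripper_width": opening from 0.0 (shut) to 1.0 (fully open); "gripper_force": force on a finger pad.
Only numpy, scipy, OpenCV 4.12 (cv2) and the standard library are available. Lean on these libraries where they do the work, as an engineer would, in place of code of your own. Each camera call takes 0.05 s, during which the arm holds its last target. There are 200 camera calls.

## Working session

There is one attempt and no reset: what is moved stays moved. The work goes in short steps, Python scripts to look and compute and a tool call to move; the robot and the scene stay as the last step left them, time stands still between calls to the robot, and variables do not carry over. Pictures are saved under pics/ and viewed, at most 10 in all, crops included, and the job is handed in when it is done.

Besides the shell and the picture viewer there is one more tool, called as a command line: name --argument value ..., lists and objects as JSON in quotes. step_arm: Moves the arm, as the interface text tells. Its arguments: {"type":"object","properties":{"targets":{"type":"string"},"claw":{"type":"number"}},"required":["targets"]}

```bash
mkdir -p pics
python3 - <<'E'
from station import sense,cams,r
import cv2,numpy as np
for n in("scene","top"):
    c=cams.capture(n);cv2.imwrite(f"pics/{n}0.png",c["frame"])
    print(n,{k:(np.round(v,4).tolist()) for k,v in c.items() if k!="frame"})
s=sense();print({k:np.round(v,3).tolist() for k,v in s.items()})
E
```

```text
scene {'vertical_fov': 43.0098, 'cx': 322.55, 'cy': 197.5627, 'dist_coeffs': [0.0175, 0.0, 0.0, 0.0, 0.0], 'eye': [0.0839, 0.6382, 0.8849], 'rotation': [[-0.7824, -0.4296, 0.4509], [-0.6225, 0.56, -0.5467], [-0.0177, -0.7084, -0.7056]]}
top {'vertical_fov': 52.6015, 'cx': 320.3299, 'cy': 197.0745, 'dist_coeffs': [-0.0646, 0.0, 0.0, 0.0, 0.0], 'eye': [0.4005, 0.0066, 0.8811], 'rotation': [[0.1159, -0.9645, 0.2373], [-0.9933, -0.1117, 0.0309], [-0.0033, -0.2393, -0.9709]]}
{'time_s': 0.1, 'joints': [-55.542, 22.086, 0.388, -0.026, -68.409, -14.817], 'joint_velocities': [0.011, -0.256, 0.244, 0.053, -0.193, 0.089], 'effort': [-0.0, -39.169, 18.793, 4.232, 0.013, -0.0], 'tcp_pos': [0.21, -0.588, 0.222], 'ee_rot': [[-0.942, -0.336, -0.001], [-0.336, 0.942, 0.002], [0.0, 0.002, -1.0]], 'wrist_force': [0.613, 0.614, -0.413], 'moment': [0.026, 0.052, 0.008], 'gripper_force': 0.0, 'gripper_width': 0.998}
```

View pics/scene0.png

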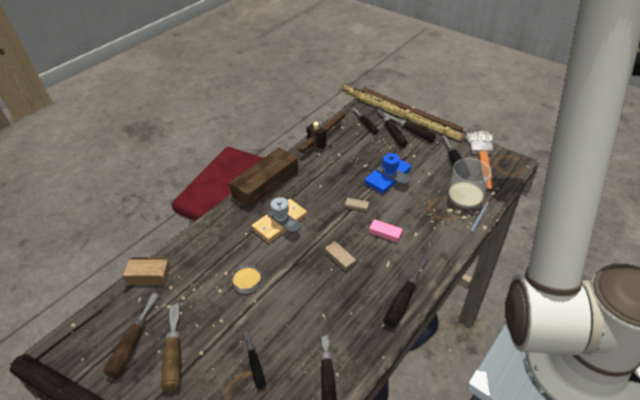

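View pics/top0.png

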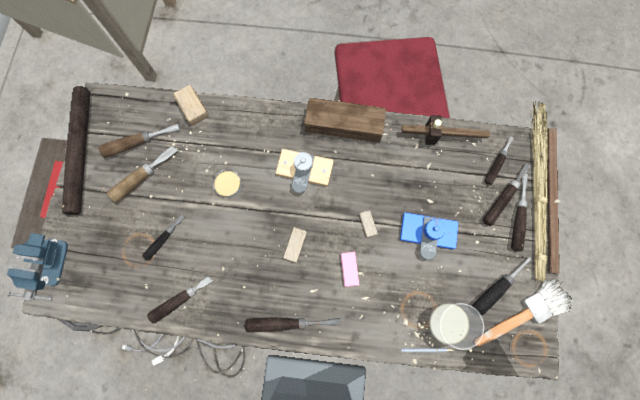

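The top view shows the pale fixture at (305,168), with its nut at (303,160) and strap tip at (300,187). The candidates for the work are the offcut at (295,245), the thin offcut at (368,223), the pink look-alike at (349,268) and a large block at (190,105). The one at (295,245) fits: it is pine-coloured, lies in front of the fixture, has the thin offcut to its right and the wax (227,184) to its left. I'll confirm it in an enlarged crop.

```bash
cat > h.py <<'E'
from station import sense,cams,r
import cv2,numpy as np
def cap(n):
    c=cams.capture(n);f=200/np.tan(np.radians(c["vertical_fov"]/2))
    c["K"]=np.array([[f,0,c["cx"]],[0,f,c["cy"]],[0,0,1]]);c["R"]=np.array(c["rotation"]);c["e"]=np.array(c["eye"]);c["d"]=np.array(c["dist_coeffs"]);return c
def ray(c,p):
    u=cv2.undistortPoints(np.array(p,float).reshape(-1,1,2),c["K"],c["d"]).reshape(-1,2)
    return np.c_[u,np.ones(len(u))]@c["R"].T
def plane(c,p,z):
    d=ray(c,p);return (c["e"]+d*((z-c["e"][2])/d[:,2])[:,None])
def proj(c,P):
    P=np.array(P,float).reshape(-1,3);return cv2.projectPoints((P-c["e"])@c["R"],np.zeros(3),np.zeros(3),c["K"],c["d"])[0].reshape(-1,2)
def crop(c,x0,x1,y0,y1,k,fn):
    cv2.imwrite(fn,cv2.resize(c["frame"][y0:y1,x0:x1],None,fx=k,fy=k,interpolation=cv2.INTER_CUBIC))
E
python3 - <<'E'
from h import *
a=cap("top");b=cap("scene")
A=cv2.resize(a["frame"][145:275,265:345],None,fx=4.5,fy=4.5,interpolation=2)
B=cv2.resize(b["frame"][190:280,250:350],None,fx=4.3,fy=4.3,interpolation=2)
H=max(len(A),len(B));p=lambda M:cv2.copyMakeBorder(M,0,H-len(M),0,0,0)
M=np.hstack([p(A),p(B)]);print(M.shape);cv2.imwrite("pics/crop1.png",M)
E
```

```text
(585, 790, 3)
```

View pics/crop1.png

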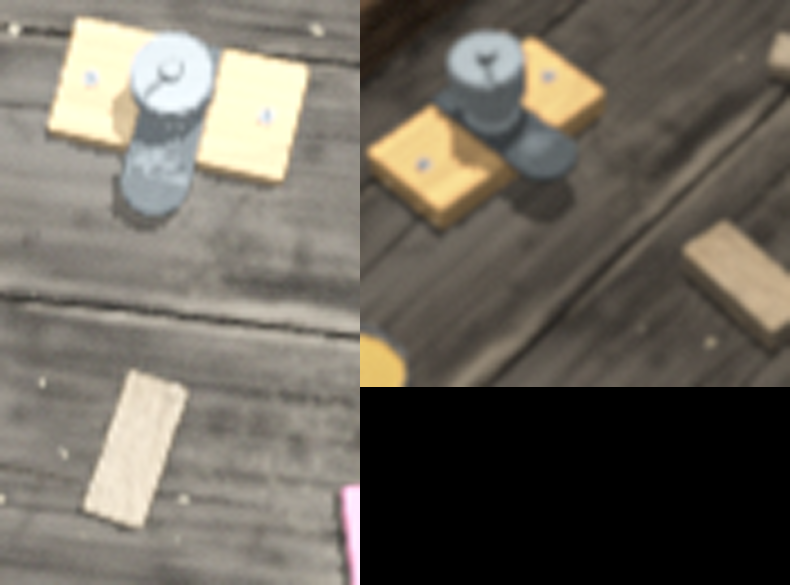

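The crop shows the work as a plain pine block, top-face corners at about crop (133,370), (187,390), (140,527), (85,510). The fixture's face corners are at (78,18), (308,65), (282,183), (50,131), and the notch on the nut points down-left. Now I'll measure with masks.

```bash
cat >> h.py <<'E'
def mask_cnt(c,lo,hi,roi):
    x0,x1,y0,y1=roi;k=4
    im=cv2.resize(c["frame"],None,fx=k,fy=k,interpolation=cv2.INTER_CUBIC)
    m=cv2.inRange(cv2.cvtColor(im,cv2.COLOR_BGR2HSV),np.array(lo),np.array(hi))
    z=np.zeros_like(m);z[y0*k:y1*k,x0*k:x1*k]=255;m&=z
    m=cv2.morphologyEx(m,cv2.MORPH_OPEN,np.ones((7,7)))
    cs=sorted(cv2.findContours(m,0,cv2.CHAIN_APPROX_NONE)[0],key=cv2.contourArea)[::-1]
    return [(q.reshape(-1,2)+.5)/k-.5 for q in cs]
def rect(c,q,z):
    P=plane(c,q,z)[:,:2];return cv2.minAreaRect((P*1000).astype(np.float32))
E
python3 - <<'E'
from h import *
a=cap("top");b=cap("scene")
for n,p in(("fix",(285,160)),("work",(295,245)),("thin",(368,223)),("bench",(330,215))):
    print(n,cv2.cvtColor(a["frame"],40)[p[1],p[0]],)
cor=lambda L:np.array(L)/4.5+[265,145]-.4
F=plane(a,cor([(78,18),(308,65),(282,183),(50,131)]),.018);W=plane(a,cor([(133,370),(187,390),(140,527),(85,510)]),.018)
for X in(F,W):print(np.round(X[:,:2]*1000,1).tolist(),np.round(np.linalg.norm(np.roll(X,-1,0)-X,axis=1)*1000,1))
Bs=plane(b,np.array([(725-360,222),(683-360,250)])/4.3+[250,190]-.4,.018);print("scene chk",Bs)
for n,roi in(("work",(270,320,220,275)),("thin",(350,385,200,245)),("fix",(270,340,145,195))):
    for q in mask_cnt(a,(5,30,140),(35,255,255),roi)[:2]:print(n,len(q),rect(a,q,.012 if n=="thin" else .018))
q=mask_cnt(a,(15,60,140),(35,255,255),(205,250,165,205))[0];print("wax",np.mean(plane(a,q,.015),0))
# nut top, triangulate
pa=np.array([170,72])/4.5+[265,145]-.4;pb=np.array([486-360,60])/4.3+[250,190]-.4
da,db=ray(a,pa)[0],ray(b,pb)[0];t=np.linalg.lstsq(np.c_[da,-db],b["e"]-a["e"],rcond=None)[0]
print("stud tip",a["e"]+t[0]*da,b["e"]+t[1]*db)
E
```

```text
fix [ 23  21 255]
work [ 18  33 239]
thin [ 18  26 240]
bench [ 18  25 187]
[[713.9, 133.7], [702.3, 15.9], [640.0, 22.0], [653.3, 139.2]] [118.4  62.6 118.   60.8]
[[539.2, 82.6], [532.6, 55.6], [465.4, 69.6], [470.3, 96.4]] [27.7 68.6 27.3 70.3]
scene chk [[0.53099878 0.05817435 0.018     ]
 [0.53662689 0.08612263 0.018     ]]
work 390 ((501.98455810546875, 76.80386352539062), (34.24676513671875, 73.87628936767578), 79.27031707763672)
thin 44 ((577.93505859375, -82.64041900634766), (8.382528305053711, 5.4706244468688965), 5.005111217498779)
thin 42 ((541.0195922851562, -84.49441528320312), (4.907124996185303, 8.243814468383789), 6.537893295288086)
fix 383 ((673.8688354492188, 39.84022521972656), (48.47018814086914, 66.07451629638672), 83.45736694335938)
fix 395 ((682.7550048828125, 117.91138458251953), (45.10175704956055, 65.8892822265625), 84.56746673583984)
wax [0.61988089 0.24443543 0.015     ]
stud tip [0.67434118 0.07962853 0.06669059] [0.67341078 0.07916617 0.06633633]
```

step_arm --targets "-2.4 2.7 0 0;-2.4 2.7 0 0;-2.4 2.7 0 0;-2.4 2.7 0 0;-2.4 2.7 0 0;-2.4 2.7 0 0;-2.4 2.7 0 0;-2.4 2.7 0 0;-2.4 2.7 0 0;-2.4 2.7 0 0;-2.4 2.7 0 0;-2.4 2.7 0 0" --claw 6

```text
time_s: 1.3
tcp_pos: [0.3727, -0.185, 0.2229]
ee_rot: [[-0.942, -0.336, 0.001], [-0.336, 0.942, -0.0], [-0.001, -0.0, -1.0]]
wrist_force: [0.6, -0.9, -0.5]
gripper_width: 0.687
gripper_force: 0.0
```

step_arm --targets "-2.4 2.7 0 0;-2.4 2.7 0 0;-2.4 2.7 0 0;-2.4 2.7 0 0;-2.4 2.7 0 0;-2.4 2.7 0 0;-2.4 2.7 0 0;-2.4 2.7 0 0;0 0 0 -7;0 0 0 -7;0 0 0 -7;0 0 0 -7"

```text
time_s: 2.3
tcp_pos: [0.4806, 0.0817, 0.2224]
ee_rot: [[-0.669, -0.743, -0.0], [-0.743, 0.669, -0.0], [0.0, 0.0, -1.0]]
wrist_force: [-0.0, -0.0, 0.0]
gripper_width: 0.69
gripper_force: 0.0
```

step_arm --targets "0 0 1 -7;0 0 1 -7;0 0 1 -7;0 0 1 -7;0 0 1 -7;0 0 1 -7;0 0 1 -7;0 0 1 -7;0 0 1 -7;0 0 1 -7;0 0 0 -7;0 0 0 -7"

```text
time_s: 3.3
tcp_pos: [0.4803, 0.0811, 0.1219]
ee_rot: [[0.669, -0.743, -0.001], [-0.743, -0.669, -0.001], [-0.0, 0.002, -1.0]]
wrist_force: [-0.0, -1.0, -0.1]
gripper_width: 0.688
gripper_force: 0.0
```

step_arm --targets "0 0 0 -7;0 0 0 -7;0 0 0 -7;0 0 0 -7;0 0 0 -7;0 0 0 -2.1;0 0 0 0;0 0 0 0"

```text
time_s: 3.97
tcp_pos: [0.4807, 0.0813, 0.1226]
ee_rot: [[0.981, -0.196, 0.0], [-0.196, -0.981, 0.0], [0.0, -0.0, -1.0]]
wrist_force: [0.3, 0.4, 0.2]
gripper_width: 0.691
gripper_force: 0.0
```

Run:
```python
from h import *
s=sense();R=np.array(s["ee_rot"]);print(s["time_s"],s["tcp_pos"],np.degrees(np.arctan2(R[1,0],R[0,0])),s["joints"],R[:,2])
d=R.T@(np.array([.4794,.0809,.03])-s["tcp_pos"]);print(d*100)
```

```text
3.9667 [0.48069701 0.08133097 0.12262786] -11.328998300810623 [ 2.87368337e+01  1.46905336e+01 -2.65289014e+01 -2.52366948e-04
 -4.87685096e+01  4.99343350e+01] [ 1.82899136e-04  1.04065031e-04 -9.99999978e-01]
[-0.12017952  0.06901426  9.26275716]
```

step_arm --targets "-0.1 0 2 0;0 0 2 0;0 0 2 0;0 0 2 0;0 0 1.5 0;0 0 1 0;0 0 0.7 0;0 0 0.5 0;0 0 0 0;0 0 0 0"

```text
time_s: 4.8
tcp_pos: [0.48, 0.0816, 0.0058]
ee_rot: [[0.981, -0.195, 0.001], [-0.195, -0.981, 0.0], [0.0, -0.0, -1.0]]
wrist_force: [1.1, 0.1, -0.4]
gripper_width: 0.685
gripper_force: 0.0
```

step_arm --targets "0 0 0 0;0 0 0 0;0 0 0 0;0 0 0 0;0 0 0 0;0 0 0 0;0 0 0 0;0 0 0 0" --claw 2.5

```text
time_s: 5.47
tcp_pos: [0.4797, 0.0815, 0.0057]
ee_rot: [[0.981, -0.195, 0.0], [-0.195, -0.981, -0.0], [0.0, -0.0, -1.0]]
wrist_force: [-0.5, -0.1, 3.1]
gripper_width: 0.342
gripper_force: 30.0
```

Run:
```python
from h import *
a=cap("top");b=cap("scene")
A=cv2.resize(a["frame"][140:290,255:345],None,fx=4,fy=4,interpolation=2)
B=cv2.resize(b["frame"][190:290,250:350],None,fx=4.3,fy=4.3,interpolation=2)
H=max(len(A),len(B));p=lambda M:cv2.copyMakeBorder(M,0,H-len(M),0,0,0)
cv2.imwrite("pics/crop2.png",np.hstack([p(A),p(B)]))
s=sense();print(s["tcp_pos"],s["wrist_force"],s["gripper_width"]*87,s["gripper_force"])
```

```text
[0.47975559 0.08153824 0.00576675] [-1.24885291  0.09030593  3.03044315] 29.767193184521854 29.9711474776268
```

View pics/crop2.png

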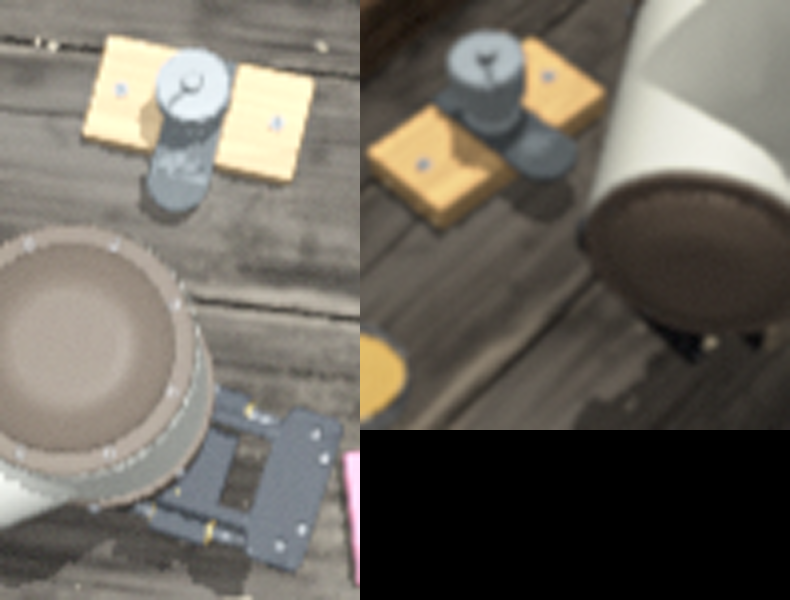

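The crop shows the gripper holding the work (29.8 mm opening, 30 N), with the fixture unmoved. Next I align the yaw and slide.

step_arm --targets "0.47 -0.18 0 -0.5;0.47 -0.18 0 -0.5;0.47 -0.18 0 -0.5;0.47 -0.18 0 -0.5;0.47 -0.18 0 -0.5;0.47 -0.18 0 -0.5;0.47 -0.18 0 -0.5;0.47 -0.18 0 -0.5;0.47 -0.18 0 -0.5;0.47 -0.18 0 -0.5;0.47 -0.18 0 -0.3;0 0 0 0"

```text
time_s: 6.57
tcp_pos: [0.5343, 0.0932, 0.0057]
ee_rot: [[0.995, -0.103, 0.0], [-0.103, -0.995, -0.0], [0.0, 0.0, -1.0]]
wrist_force: [-0.6, -0.3, 2.7]
gripper_width: 0.34
gripper_force: 30.0
```

Run:
```python
from h import *
a=cap("top");b=cap("scene")
A=cv2.resize(a["frame"][140:280,260:345],None,fx=4,fy=4,interpolation=2)
B=cv2.resize(b["frame"][190:290,250:350],None,fx=4.3,fy=4.3,interpolation=2)
H=max(len(A),len(B));p=lambda M:cv2.copyMakeBorder(M,0,H-len(M),0,0,0)
cv2.imwrite("pics/crop3.png",np.hstack([p(A),p(B)]))
s=sense();R=np.array(s["ee_rot"]);print(s["time_s"],s["tcp_pos"],s["wrist_force"],np.degrees(np.arctan2(R[1,0],R[0,0])),R[:,2],R.T@(np.array([.5894,.0868,.0057])-s["tcp_pos"])*100)
```

```text
6.6667 [0.53425777 0.09319913 0.00575899] [ 0.51626536 -0.76597913  2.99473024] -5.949273110577509 [ 9.56882285e-04  1.55814703e-04 -9.99999530e-01] [5.55084105 0.06493186 0.01107578]
```

View pics/crop3.png

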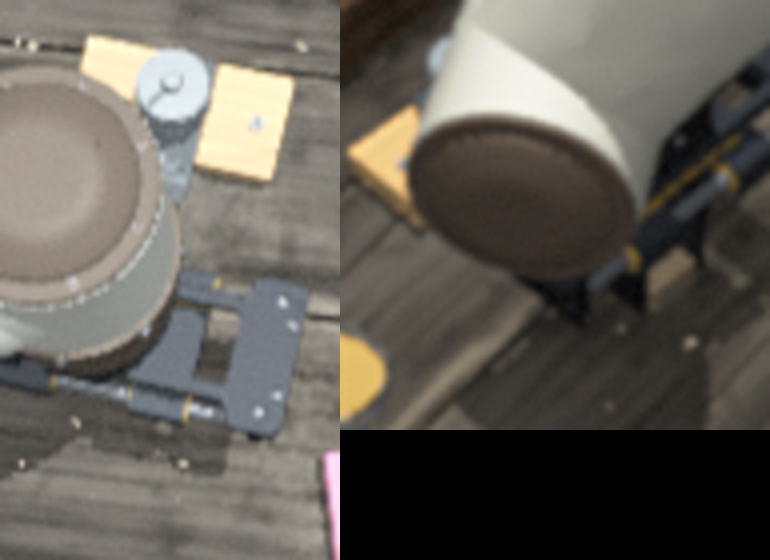

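The crop shows the gripper holding the work, just short of the strap and parallel to the fixture. Sliding in now.

step_arm --targets "0.45 0.01 0 0;0.45 0.01 0 0;0.45 0.01 0 0;0.45 0.01 0 0;0.45 0.01 0 0;0.45 0.01 0 0;0.45 0 0 0;0.45 0 0 0;0.45 0 0 0;0.45 0 0 0;0.4 0 0 0;0 0 0 0"

```text
time_s: 7.67
tcp_pos: [0.5822, 0.0872, 0.0056]
ee_rot: [[0.995, -0.104, -0.001], [-0.104, -0.995, -0.0], [-0.001, 0.001, -1.0]]
wrist_force: [-1.4, -0.7, 4.1]
gripper_width: 0.343
gripper_force: 30.0
```

step_arm --targets "0.1 0 0 0;0.1 0 0 0;0.1 0 0 0;0 0 0 0;0 0 0 0"

```text
time_s: 8.08
tcp_pos: [0.5843, 0.087, 0.0056]
ee_rot: [[0.995, -0.104, -0.002], [-0.104, -0.995, -0.0], [-0.002, 0.001, -1.0]]
wrist_force: [-3.2, 0.5, 6.0]
gripper_width: 0.342
gripper_force: 30.0
```

step_arm --targets "0.1 0 0 0;0.1 0 0 0;0 0 0 0;0 0 0 0"

```text
time_s: 8.42
tcp_pos: [0.5863, 0.0868, 0.0056]
ee_rot: [[0.995, -0.104, -0.002], [-0.104, -0.995, -0.0], [-0.002, 0.001, -1.0]]
wrist_force: [-3.0, -0.4, 6.5]
gripper_width: 0.343
gripper_force: 30.0
```

step_arm --targets "0.1 0 0 0;0.1 0 0 0;0 0 0 0;0 0 0 0"

```text
time_s: 8.75
tcp_pos: [0.5883, 0.0866, 0.0056]
ee_rot: [[0.995, -0.104, -0.002], [-0.104, -0.995, -0.0], [-0.002, 0.001, -1.0]]
wrist_force: [-3.0, -0.2, 5.0]
gripper_width: 0.343
gripper_force: 30.0
```

step_arm --targets "0.1 0 0 0;0.1 0 0 0;0 0 0 0;0 0 0 0"

```text
time_s: 9.08
tcp_pos: [0.5903, 0.0865, 0.0056]
ee_rot: [[0.995, -0.104, -0.002], [-0.104, -0.995, -0.0], [-0.002, 0.001, -1.0]]
wrist_force: [-3.4, 0.2, 4.7]
gripper_width: 0.34
gripper_force: 30.0
```

step_arm --targets "0.1 0 0 0;0 0 0 0;0.1 0 0 0;0 0 0 0;0 0 0 0"

```text
time_s: 9.5
tcp_pos: [0.5909, 0.0863, 0.0056]
ee_rot: [[0.995, -0.104, -0.005], [-0.104, -0.995, -0.001], [-0.004, 0.001, -1.0]]
wrist_force: [-6.8, 1.8, 7.4]
gripper_width: 0.338
gripper_force: 30.0
```

step_arm --targets "0.1 0 0 0;0 0 0 0;0 0 0 0"

```text
time_s: 9.75
tcp_pos: [0.5909, 0.0863, 0.0056]
ee_rot: [[0.995, -0.104, -0.006], [-0.104, -0.995, -0.001], [-0.006, 0.002, -1.0]]
wrist_force: [-8.9, 2.6, 10.8]
gripper_width: 0.344
gripper_force: 30.0
```

step_arm --targets "0 0 0 0;0 0 0 0;0 0 0 0;0 0 0 0;0 0 0 0;-0.5 0 0 0;-1 0 0 0;-1.5 0 0 0;-1 0 0 0;-0.5 0 0 0;0 0 0 0" --claw 4.5

```text
time_s: 10.67
tcp_pos: [0.5485, 0.0909, 0.0057]
ee_rot: [[0.995, -0.103, -0.001], [-0.103, -0.995, -0.0], [-0.001, 0.0, -1.0]]
wrist_force: [0.6, -0.7, -0.3]
gripper_width: 0.512
gripper_force: 0.0
```

step_arm --targets "0 0 0 0;0 0 0 0;0 0 0 0;0 0 0 0;0 0 0 0;0 0 0 0;0 0 0 0;0 0 0 0;0 0 0 0;0 0 0 0" --claw 0

```text
time_s: 11.5
tcp_pos: [0.5496, 0.0909, 0.0056]
ee_rot: [[0.995, -0.104, 0.0], [-0.104, -0.995, -0.0], [0.0, 0.0, -1.0]]
wrist_force: [0.1, -0.1, -0.2]
gripper_width: 0.005
gripper_force: 0.0
```

Run:
```python
from h import *
a=cap("top");b=cap("scene")
A=cv2.resize(a["frame"][140:270,260:345],None,fx=4.5,fy=4.5,interpolation=2)
B=cv2.resize(b["frame"][190:290,250:340],None,fx=4.4,fy=4.4,interpolation=2)
H=max(len(A),len(B));p=lambda M:cv2.copyMakeBorder(M,0,H-len(M),0,0,0)
cv2.imwrite("pics/crop4.png",np.hstack([p(A),p(B)]))
s=sense();R=np.array(s["ee_rot"]);print(s["time_s"],s["tcp_pos"],s["wrist_force"],s["gripper_width"],R[:,2],s["joints"])
```

```text
11.6 [0.54963105 0.09093231 0.00557317] [-0.31114755  0.48104904  0.74989937] 0.006672548511243016 [ 5.65124240e-05  2.11409058e-05 -9.99999998e-01] [ 2.60632031e+01  2.99075305e+01 -2.34037794e+01  5.59929816e-04
 -3.66852493e+01  5.79771722e+01]
```

View pics/crop4.png

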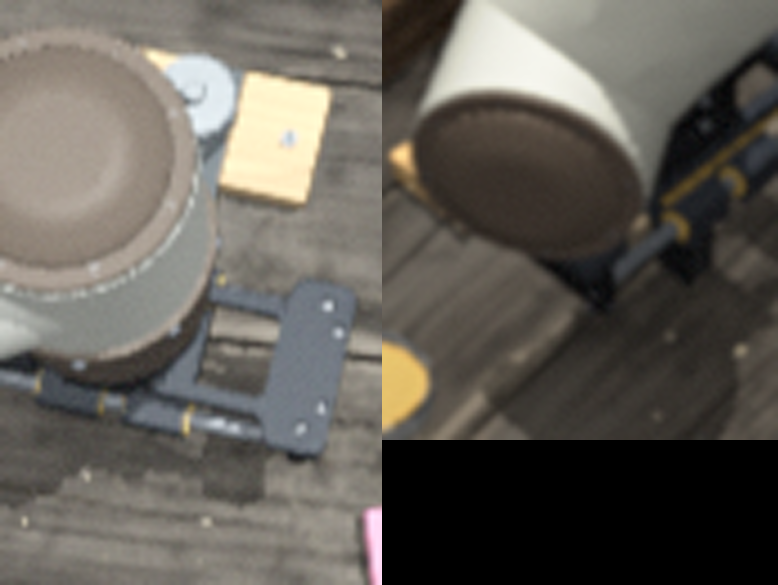

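The crop shows the fingers closed behind the work, which is hidden by the wrist. Now a square push on its rear end.

step_arm --targets "0.4 0 0 0;0.4 0 0 0;0.4 0 0 0;0.2 0 0 0;0.1 0 0 0;0.1 0 0 0;0 0 0 0;0 0 0 0"

```text
time_s: 12.27
tcp_pos: [0.5654, 0.0892, 0.0055]
ee_rot: [[0.995, -0.104, -0.0], [-0.104, -0.995, -0.0], [-0.0, 0.0, -1.0]]
wrist_force: [-0.2, 0.2, 0.0]
gripper_width: 0.0
gripper_force: 0.0
```

step_arm --targets "0.1 0 0 0;0.1 0 0 0;0.1 0 0 0;0 0 0 0;0 0 0 0"

```text
time_s: 12.68
tcp_pos: [0.5668, 0.0889, 0.0054]
ee_rot: [[0.995, -0.104, -0.004], [-0.104, -0.995, -0.001], [-0.003, 0.001, -1.0]]
wrist_force: [-3.3, 2.1, 2.9]
gripper_width: 0.004
gripper_force: 2.4
```

step_arm --targets "0.1 0 0 0;0.1 0 0 0;0 0 0 0;0 0 0 0"

```text
time_s: 13.02
tcp_pos: [0.5668, 0.0888, 0.0053]
ee_rot: [[0.995, -0.104, -0.007], [-0.104, -0.995, -0.001], [-0.007, 0.002, -1.0]]
wrist_force: [-8.9, 4.8, 7.4]
gripper_width: 0.005
gripper_force: 4.9
```

step_arm --targets "-0.5 0 0 0;-1 0 0 0;-1 0 0 0;-1 0 -2 0;-2 0 -3 0;-2.5 0 -3 0;-2.5 0 -3 0;-2.5 0 -2 0;-2.5 0 -1 0;-2.5 0 0 0;-2 0 0 0;0 0 0 0" --claw 0

```text
time_s: 14.02
tcp_pos: [0.3677, 0.1083, 0.1455]
ee_rot: [[0.995, -0.103, -0.001], [-0.103, -0.995, 0.001], [-0.001, -0.0, -1.0]]
wrist_force: [0.5, -0.6, -0.4]
gripper_width: 0.004
gripper_force: 0.0
```

Run:
```python
from h import *
a=cap("top");b=cap("scene")
A=cv2.resize(a["frame"][145:225,270:340],None,fx=5.5,fy=5.5,interpolation=2)
B=cv2.resize(b["frame"][190:280,245:335],None,fx=4.5,fy=4.5,interpolation=2)
H=max(len(A),len(B));p=lambda M:cv2.copyMakeBorder(M,0,H-len(M),0,0,0)
M=np.hstack([p(A),p(B)]);print(M.shape);cv2.imwrite("pics/crop5.png",M)
s=sense();print(s["time_s"],s["tcp_pos"])
```

```text
(440, 790, 3)
14.1167 [0.37107856 0.10949993 0.14590071]
```

View pics/crop5.png

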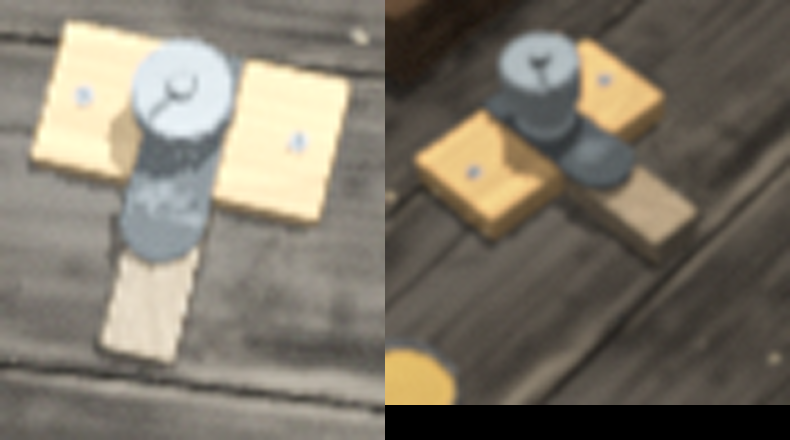

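The crop shows the work under the strap, its rear corners at crop (101,345) and (174,362), with the fixture unmoved. Checking centring, squareness and the nut's position and notch.

Run:
```python
from h import *
a=cap("top");b=cap("scene")
ca=lambda L:np.array(L,float)/5.5+[270,145]-.4
cb=lambda L:(np.array(L,float)-[385,0])/4.5+[245,190]-.4
F=plane(a,ca([(68,22),(350,77),(318,222),(32,160)]),.018)[:,:2]
yv=(F[0]+F[3]-F[1]-F[2]);yv/=np.linalg.norm(yv);xv=np.array([yv[1],-yv[0]])
f0=(F[2]+F[3])/2;f0=.5*f0+.5*(F.mean(0)-.03*xv);print("fence",f0*1e3,"yaw",np.degrees(np.arctan2(xv[1],xv[0])))
loc=lambda P:np.c_[(P[:,:2]-f0)@xv,(P[:,:2]-f0)@yv]*1e3
print("work rear top",loc(plane(a,ca([(101,345),(174,362),(121,250),(197,262)]),.018)).round(1).tolist())
print("work rear scene",loc(plane(b,cb([(656,245),(695,211)]),.018)).round(1).tolist())
q=mask_cnt(a,(5,27,150),(35,255,255),(285,310,188,213))[0];c,wh,an=rect(a,q,.018);print("rect",loc(np.array([c])/1e3),wh,an)
# strap sides/tip at underside z~.0225+.005
print("strap",loc(plane(a,ca([(122,225),(207,240),(158,260)]),.0275)).round(1).tolist())
print("strap scene tip",loc(plane(b,cb([(632,165)]),.0275)))
for z in(.069,.0705):
  print("nut top: ",loc(plane(a,ca([(134,87),(232,90),(182,40),(183,139)]),z)).round(1).tolist(), loc(plane(b,cb([(499,62),(580,62),(540,32)]),z)).round(1).tolist())
print("notch",loc(plane(a,ca([(172,95),(150,118)]),.07)),loc(plane(b,cb([(540,62),(547,78)]),.07)))
print("home nut",f0+.025*xv)
```

```text
fence [647.47988182  80.72507327] yaw -5.596463526361425
work rear top [[-68.8, 14.3], [-69.4, -15.6], [-29.1, 15.5], [-27.5, -15.5]]
work rear scene [[-71.4, 17.2], [-69.9, -11.6]]
rect [[-46.70665233  -0.3912758 ]] (32.04847717285156, 45.89878463745117) 84.06935119628906
strap [[-21.3, 16.2], [-20.2, -18.3], [-32.3, -1.1]]
strap scene tip [[-31.18621575  -5.88302527]]
nut top:  [[22.7, 18.8], [29.5, -18.4], [45.3, 5.0], [6.3, -4.4]] [[39.1, 16.1], [9.4, -11.7], [39.9, -12.4]]
nut top:  [[22.3, 18.5], [29.0, -18.5], [44.8, 4.8], [5.8, -4.5]] [[37.9, 17.0], [8.2, -10.8], [38.7, -11.5]]
notch [[22.3300591   3.60055606]
 [11.51353928  9.7625325 ]] [[23.26576252  2.61580573]
 [12.46497034  7.77299565]]
home nut [0.67236072 0.07828704]
```

The work is centred to within about 1 mm and square. The notch reads about 148° (2.6 rad), within the stated range. That fits in one grip, so I go to the nut.

step_arm --targets "2.5 0 0 0;3 0 0 0;3 0 0 0;3 0 0 0;3 0 0 0;3 0 0 0;3 0 0 0;3 0 0 0;2.8 0 0 0;2 0 0 0;1.7 0 0 0;0 0 0 0" --claw 6.5

```text
time_s: 15.22
tcp_pos: [0.6733, 0.0771, 0.1431]
ee_rot: [[0.994, -0.106, -0.0], [-0.106, -0.994, -0.001], [-0.0, 0.001, -1.0]]
wrist_force: [0.6, -0.5, 0.7]
gripper_width: 0.728
gripper_force: 0.0
```

Run:
```python
from h import *
s=sense();R=np.array(s["ee_rot"]);print(s["time_s"],s["tcp_pos"],s["gripper_width"],s["joints"],R.T@(np.array([.6725,.0785,.0378])-s["tcp_pos"])*100)
```

```text
15.2167 [0.67332787 0.07707224 0.1431291 ] 0.7279651502329005 [ 2.01900286e+01  3.04503954e+01  2.43501273e+00  5.34789916e-02
 -6.20176858e+01  6.36882906e+01] [-0.09587796 -0.14365207 10.53278677]
```

step_arm --targets "-0.08 -0.13 1 0;0 0 2 0;0 0 2 0;0 0 2 0;0 0 1.5 0;0 0 1 0;0 0 0.7 0;0 0 0.3 0;0 0 0 0;0 0 0 0"

```text
time_s: 16.05
tcp_pos: [0.6698, 0.0799, 0.0413]
ee_rot: [[0.995, -0.104, 0.001], [-0.104, -0.995, 0.0], [0.001, -0.0, -1.0]]
wrist_force: [0.7, 0.2, -0.2]
gripper_width: 0.748
gripper_force: 0.0
```

step_arm --targets "0 0 0 0;0 0 0 0;0 0 0 0;0 0 0 0;0 0 0 0;0 0 0 0;0 0 0 0;0 0 0 0" --claw 3.5

```text
time_s: 16.72
tcp_pos: [0.6694, 0.0792, 0.0409]
ee_rot: [[0.995, -0.104, 0.0], [-0.104, -0.995, -0.001], [0.0, 0.0, -1.0]]
wrist_force: [-0.0, -3.3, 1.2]
gripper_width: 0.444
gripper_force: 30.0
```

The grip is about 3 mm off in x, so I re-centre.

step_arm --targets "0 0 0 0;0 0 0 0;0 0 0 0;0.3 0.08 0.25 0;0 0 0 0;0 0 0 0;0 0 0 0;0 0 0 0" --claw 5

```text
time_s: 17.38
tcp_pos: [0.6722, 0.0787, 0.0379]
ee_rot: [[0.995, -0.104, -0.0], [-0.104, -0.995, 0.0], [-0.0, 0.0, -1.0]]
wrist_force: [1.8, -0.6, 0.4]
gripper_width: 0.572
gripper_force: 0.0
```

step_arm --targets "0 0 0 0;0 0 0 0;0 0 0 0;0 0 0 0;0 0 0 0;0 0 0 0" --claw 3.5

```text
time_s: 17.88
tcp_pos: [0.6722, 0.0788, 0.0381]
ee_rot: [[0.995, -0.104, 0.0], [-0.104, -0.995, 0.0], [0.0, -0.0, -1.0]]
wrist_force: [-0.0, 0.5, 0.5]
gripper_width: 0.451
gripper_force: 30.0
```

Run:
```python
from h import *
s=sense();print(s["tcp_pos"],s["wrist_force"],s["moment"],s["gripper_width"]*87,s["joints"])
```

```text
[0.67224555 0.0787537  0.03812392] [-0.00867932  0.51295043  0.49588415] [ 0.11197345  0.14750757 -0.00926896] 39.253110231356224 [ 2.03369792e+01  3.63184892e+01 -3.68879682e+00 -2.86754824e-03
 -4.99818565e+01  6.37119123e+01]
```

step_arm --targets "0 0 0.013 6;0 0 0.013 6;0 0 0.013 6;0 0 0.013 6;0 0 0.013 6;0 0 0.013 6;0 0 0.013 6;0 0 0.013 6;0 0 0.013 6;0 0 0.013 6;0 0 0 0;0 0 0 0"

```text
time_s: 18.88
tcp_pos: [0.6723, 0.0789, 0.0368]
ee_rot: [[0.41, -0.912, 0.0], [-0.912, -0.41, 0.0], [-0.0, -0.0, -1.0]]
wrist_force: [-0.4, 1.3, -0.9]
gripper_width: 0.452
gripper_force: 30.0
```

```bash
cat > st.py <<'E'
from h import *
s=sense();R=np.array(s["ee_rot"]);print(s["time_s"],np.round(s["tcp_pos"],4),np.round(s["wrist_force"],1),np.round(s["moment"],3),"yaw",np.degrees(np.arctan2(R[1,0],R[0,0])).round(2),round(s["gripper_width"]*87,2),s["gripper_force"],"j6",s["joints"][5])
E
python3 st.py
python3 - <<'E'
from h import *
a=cap("top");b=cap("scene")
A=cv2.resize(a["frame"][130:230,255:345],None,fx=4.3,fy=4.3,interpolation=2)
B=cv2.resize(b["frame"][180:280,245:335],None,fx=4.3,fy=4.3,interpolation=2)
cv2.imwrite("pics/crop6.png",np.hstack([A,B]))
E
```

```text
18.8833 [0.6723 0.0789 0.0368] [-0.4  1.3 -0.9] [ 0.382  0.126 -0.078] yaw -65.82 39.31 30.000081723555923 j6 3.847884628978076
```

View pics/crop6.png

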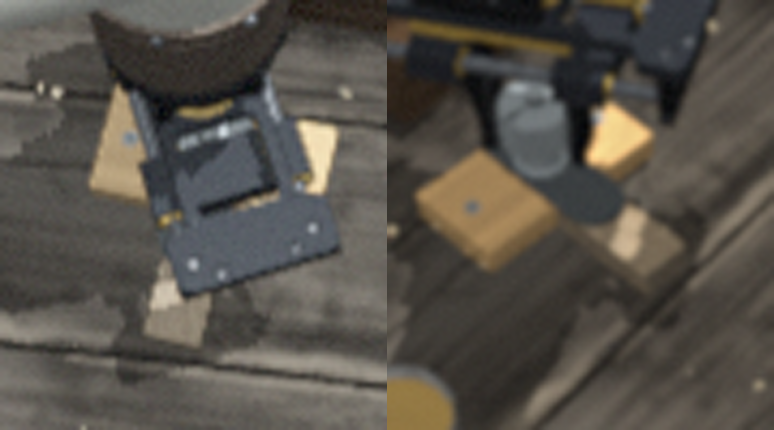

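The crop shows the fingers on the knurled head with the work still in place under the strap. Continuing clockwise.

step_arm --targets "0 0 0.013 6;0 0 0.013 6;0 0 0.013 6;0 0 0.013 6;0 0 0.013 6;0 0 0.013 6;0 0 0.013 6;0 0 0.013 6;0 0 0.013 6;0 0 0.013 6;0 0 0 0"

```text
time_s: 19.9
tcp_pos: [0.6724, 0.0789, 0.0355]
ee_rot: [[-0.588, -0.809, 0.001], [-0.809, 0.588, 0.0], [-0.001, -0.0, -1.0]]
wrist_force: [0.2, 1.5, -0.2]
gripper_width: 0.447
gripper_force: 30.0
```

```bash
python3 st.py
```

```text
19.9 [0.6724 0.0789 0.0355] [ 0.2  1.5 -0.2] [ 0.456 -0.029 -0.105] yaw -125.98 38.9 30.001791520044208 j6 -56.312314094039465
```

step_arm --targets "0 0 0.005 2;0 0 0.005 2;0 0 0.005 2;0 0 0.005 2;0 0 0.005 2;0 0 0.005 2;0 0 0.005 2;0 0 0.005 2;0 0 0 0"

```text
time_s: 20.65
tcp_pos: [0.6724, 0.0789, 0.0351]
ee_rot: [[-0.786, -0.619, 0.001], [-0.619, 0.786, 0.0], [-0.001, -0.0, -1.0]]
wrist_force: [0.4, 1.0, -0.1]
gripper_width: 0.449
gripper_force: 30.0
```

```bash
python3 st.py
```

```text
20.65 [0.6724 0.0789 0.0351] [ 0.4  1.  -0.1] [ 0.535 -0.089 -0.072] yaw -141.79 39.1 30.00056362710893 j6 -72.12187104561242
```

step_arm --targets "0 0 0.004 2;0 0 0.004 2;0 0 0.004 2;0 0 0 0"

```text
time_s: 20.98
tcp_pos: [0.6725, 0.0788, 0.035]
ee_rot: [[-0.846, -0.533, 0.001], [-0.533, 0.846, 0.0], [-0.001, -0.0, -1.0]]
wrist_force: [0.9, 1.8, 0.4]
gripper_width: 0.45
gripper_force: 30.0
```

```bash
python3 st.py
```

```text
20.9833 [0.6725 0.0788 0.035 ] [0.9 1.8 0.4] [ 0.562 -0.164 -0.065] yaw -147.81 39.14 30.000489726662636 j6 -78.1414898913185
```

step_arm --targets "0 0 0.004 2;0 0 0.004 2;0 0 0 0"

```text
time_s: 21.23
tcp_pos: [0.6725, 0.0788, 0.0349]
ee_rot: [[-0.881, -0.472, 0.001], [-0.472, 0.881, 0.0], [-0.001, -0.0, -1.0]]
wrist_force: [0.7, 1.5, -0.5]
gripper_width: 0.452
gripper_force: 30.0
```

```bash
python3 st.py
```

```text
21.2333 [0.6725 0.0788 0.0349] [ 0.7  1.5 -0.5] [ 0.628 -0.15  -0.024] yaw -151.82 39.29 30.00043658539653 j6 -82.15258871723785
```

step_arm --targets "0 0 0.004 2;0 0 0.004 2;0 0 0 0"

```text
time_s: 21.48
tcp_pos: [0.6718, 0.0784, 0.0349]
ee_rot: [[-0.911, -0.412, -0.001], [-0.412, 0.911, -0.001], [0.001, -0.001, -1.0]]
wrist_force: [-0.2, -0.2, 1.1]
gripper_width: 0.451
gripper_force: 30.0
```

```bash
python3 st.py
```

```text
21.4833 [0.6718 0.0784 0.0349] [-0.2 -0.2  1.1] [0.142 0.184 0.661] yaw -155.67 39.26 29.99968595802784 j6 -86.04645550542713
```

step_arm --targets "0 0 0 1;0 0 0 0;0 0 0 0"

```text
time_s: 21.73
tcp_pos: [0.6719, 0.0784, 0.0349]
ee_rot: [[-0.919, -0.393, -0.001], [-0.393, 0.919, -0.001], [0.001, -0.0, -1.0]]
wrist_force: [-0.9, 0.0, 1.6]
gripper_width: 0.451
gripper_force: 30.0
```

```bash
python3 st.py
```

```text
21.7333 [0.6719 0.0784 0.0349] [-0.9  0.   1.6] [-0.029  0.444  0.899] yaw -156.84 39.25 29.99911503866315 j6 -87.18079788898821
```

step_arm --targets "0 0 0 2;0 0 0 0;0 0 0 0"

```text
time_s: 21.98
tcp_pos: [0.6725, 0.0787, 0.0349]
ee_rot: [[-0.933, -0.361, 0.001], [-0.361, 0.933, -0.0], [-0.001, -0.0, -1.0]]
wrist_force: [0.5, 0.2, 0.3]
gripper_width: 0.447
gripper_force: 30.0
```

```bash
python3 st.py
```

```text
21.9833 [0.6725 0.0787 0.0349] [0.5 0.2 0.3] [0.078 0.11  0.811] yaw -158.85 38.87 29.999643936753273 j6 -89.19477268220766
```

The stop is felt from about yaw -152.4, with slip beginning past 0.9 N m. Allowing for about 4° of wind-up, backing the nut off 90° takes about 94.4° counter-clockwise.

step_arm --targets "0 0 0 -4;0 0 -0.013 -6;0 0 -0.013 -6;0 0 -0.013 -6;0 0 -0.013 -6;0 0 -0.013 -6;0 0 -0.013 -6;0 0 -0.013 -6;0 0 -0.013 -6;0 0 -0.013 -6;0 0 0 0"

```text
time_s: 22.9
tcp_pos: [0.6724, 0.0788, 0.0362]
ee_rot: [[-0.19, -0.982, 0.001], [-0.982, 0.19, 0.001], [-0.001, -0.0, -1.0]]
wrist_force: [-0.0, 1.1, 2.3]
gripper_width: 0.45
gripper_force: 30.0
```

step_arm --targets "0 0 -0.013 -6;0 0 -0.013 -6;0 0 -0.013 -6;0 0 -0.013 -6;0 0 -0.013 -6;0 0 -0.013 -6;0 0 0 -0.4;0 0 0 0;0 0 0 0;0 0 0 0"

```text
time_s: 23.73
tcp_pos: [0.6723, 0.0788, 0.037]
ee_rot: [[0.427, -0.904, 0.0], [-0.904, -0.427, 0.0], [-0.0, -0.001, -1.0]]
wrist_force: [-0.6, 2.0, 2.9]
gripper_width: 0.449
gripper_force: 30.0
```

```bash
python3 st.py
python3 - <<'E'
from h import *
a=cap("top");b=cap("scene")
A=cv2.resize(a["frame"][135:225,265:335],None,fx=4.3,fy=4.3,interpolation=2)
B=cv2.resize(b["frame"][190:250,255:335],None,fx=6,fy=6,interpolation=2)
H=max(len(A),len(B));p=lambda M:cv2.copyMakeBorder(M,0,H-len(M),0,0,0)
M=np.hstack([p(A),p(B)]);print(M.shape);cv2.imwrite("pics/crop7.png",M)
E
```

```text
23.7333 [0.6723 0.0788 0.037 ] [-0.6  2.   2.9] [0.484 0.425 0.002] yaw -64.71 39.05 30.000200467184186 j6 4.965067559465876
(387, 781, 3)
```

View pics/crop7.png

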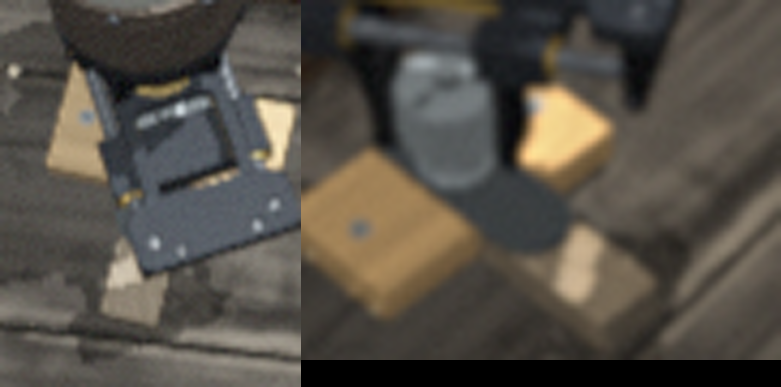

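The crop shows the work still under the strap and the nut in the fingers, with a dark notch line near crop (430,92). I'll check that direction numerically.

Run:
```python
from h import *
b=cap("scene")
x=np.array([.9947,-.1028]);y=np.array([.1028,.9947]);c=np.array([.6724,.0785])
for th in(70,90,110):
    d=np.cos(np.radians(th))*x+np.sin(np.radians(th))*y
    P=[np.r_[c+d*k,.0685] for k in(0,.008,.018)]
    print(th,((proj(b,P)-[255,190]+.4)*6+[301,0]).round())
cv2.imwrite("pics/crop8.png",cv2.resize(b["frame"][194:226,266:292],None,fx=18,fy=18,interpolation=2))
```

```text
70 [[450.  80.]
 [430.  87.]
 [405.  95.]]
90 [[450.  80.]
 [434.  91.]
 [414. 105.]]
110 [[450.  80.]
 [440.  94.]
 [427. 111.]]
```

View pics/crop8.png

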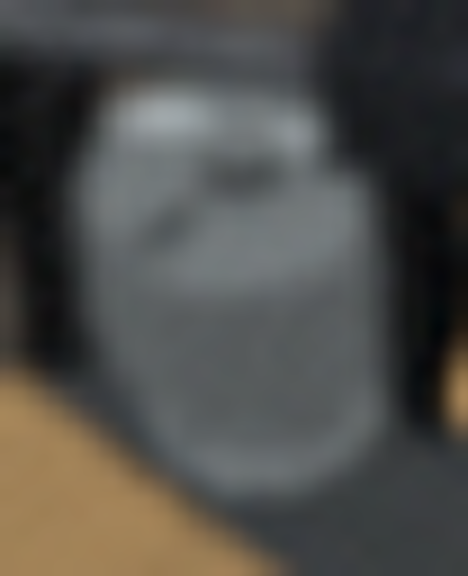

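The notch line runs from about crop (195,205) to (155,240). That slope puts the nut near 90°, matching the quarter turn, so I hand in.

```bash
python3 -c "
from station import r
print(r.finish_job())"
```

```text
the job is handed in; nothing more can be done
None
```

The job is handed in: the offcut slid home square and centred (within about 1 mm) under the strap, then the nut was bottomed, backed off about a quarter turn (notch near 90°) and is still held; the thin offcut and wax tin were not touched.

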